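# Release the ratchet bookend and push its jaw back

## Task

Open up the ratchet bookend on the desk to make room beside the card file box: with a fingertip press down the release pad on the sliding jaw and, keeping it pressed, push the jaw by its fin all the way back to the end stop of its bar, then take the hand away so that the pad springs up and locks the jaw. Only press and push: do not pinch the fin or reach round to its back. Leave the card file box and the small things standing round the bookend where they are.

Things in the scene. Friction and masses are not known exactly. Their poses are not given: they have to be found in the camera images.
- bookend: ratchet bookend, fixed to the desk: grey base plate spanning x -90..150 mm, y -165..125 mm, 5 mm thick. Origin on the desk top, z up. A toothed steel bar runs along y at x = -60 mm, z 30..44 mm, on the robot's side, between two black end blocks. A fixed grey plate, 103 mm high, stands at y = -160..-155 mm. The sliding jaw opens towards +y
- jaw (a joint): travel of the sliding jaw (black carriage, 44 x 68 mm, round the bar) in m: 0 = closed, grows as it is pushed back along the bookend's +y, 0.161 = at the end stop; starts at 0.005 to 0.06. Ratchet-locked against moving to +y (up to 10 mm of play, one tooth) unless the pad is pressed; then it slides at about 3 N and stays where it is left
- release (a joint): how far the release pad is pressed down, in m: 0 = up, 0.010 = fully down at its hard stop. The pawl is clear of the 4 mm deep teeth from about 0.005. Spring: 4 N to begin, 8 N fully down; it springs back by itself. With the pawl resting on a tooth it reads up to 0.004 untouched
- pad_top (a point): centre of the top face of the release pad, a ribbed grey plastic pad 40 mm (x) x 38 mm (y), 70 mm above the desk when up. It sits on the carriage just on the -y side of the fin and travels with the jaw and with the press. Axes as the bookend's; the fin's face is 21.5 mm from it towards +y
- fin_face (a point): point on the face of the jaw's upright black fin that is pushed (it looks to -y), mid-width, 80 mm above the desk. Fin: 44 mm wide (x), 8 mm thick, from the carriage top at 54 mm to 92 mm above the desk. In line with it, away from the robot, stands the jaw's grey plate, 142 mm wide, 100 mm high. Axes as the bookend's; travels with the jaw
- card_file: green steel card index box with lid, 140 x 69 x 77 mm, loose, standing on the base plate between the fixed plate and the jaw. Origin: centre of its underside, long side along x
- glue_stick: glue stick standing on the desk, 24 mm across, 88 mm high, left of the bookend's end stop. Origin: centre of its underside
- battery: thick round battery standing on the desk, 26 mm across, 48 mm high, on the robot's side of the bookend. Origin: centre of its underside
- correction_fluid: small bottle standing on the desk, 30 mm across, 65 mm high, on the robot's side of the bookend. Origin: centre of its underside
- end_stop (a point): centre of the inner face of the end stop, the black block at the bar's +y end (36 x 16 mm, 65 mm high), 40 mm above the desk; the jaw's carriage meets it at full travel. Axes as the bookend's
- fin_back (a point): middle of the back (+y side) of the fin, a cheek 38 mm wide (x), 30 mm high, 72 mm above the desk, 12 mm behind the fin's face; not to be touched. Axes as the bookend's; travels with the jaw
Things that resemble listed ones, but are neither listed nor needed, are in the scene too. What is shaped like the glue_stick but turquoise or white is not meant.

How it is judged (in metres and radians):
On the way, in this order (a step that is already met when the one before it is completed fails the run):
1. the release pad is pressed far enough to free the ratchet (5 mm or more), with the jaw not yet near the end stop (value of joint release above 0.005 m and value of joint jaw below 0.12 m and contact force between the fingers and release above 1 N), for 0.1 s.
2. the jaw is pushed back to the end stop (within 6 mm) (value of joint jaw above 0.155 m), for 0.1 s.
At the end, for the whole second after the job is handed in: the jaw stands within 6 mm of its end stop, the release pad has sprung up (pressed less than 4.5 mm), the card file box is within 15 mm and each small thing within 20 mm of where it stood, all upright (value of joint jaw above 0.155 m and value of joint release below 0.0045 m and distance of card_file from where it was at the start of the episode below 0.015 m and distance of each of glue_stick, battery, correction_fluid from where it was at the start of the episode below 0.02 m and angle between each of glue_stick, battery, correction_fluid, card_file's own z axis and vertical below 0.2 rad); the robot touches nothing.
It fails at once if the fin was pinched: the fingers touched its back (contact force between the fingers and fin_back above 1 N).
It fails at once if the card file box was shifted or lifted (15 mm) (distance of card_file from where it was at the start of the episode above 0.015 m).
It fails at once if a small thing was shifted or lifted (20 mm) or knocked over (distance of any of glue_stick, battery, correction_fluid from where it was at the start of the episode above 0.02 m).
It also fails if it takes over 32 s, if anything falls off the work surface, if the arm or the gripper's body presses on something with over 40 N, if the wrist force passes 120 N, or if a joint passes its speed limit or range.

## Robot

A 7-joint arm with a two-finger parallel gripper is mounted at the origin on a cart in front of the work surface, level with it; the furniture and walls round the work are solid. World frame = base frame: x ahead of the robot, y to its left, z up, the work surface at z = 0. Lengths are in mm, angles in rad, forces in N, time in s.
With the tool pointing down it reaches from about 350 to 900 mm from the base axis. Payload 8.1 kg.
Tool frame: the origin (TCP) lies between the finger pads; the fingertips stand 19 mm ahead of it and the grasp point (between the pads) is the TCP (arm.finger_overhang is the distance from the TCP to the fingertips, in mm); z points along the fingers, y is the line along which they close (so a half turn about z gives the same grasp; the last joint's range is limited). The gripper opens to 85 mm and grips with 20 to 120 N. Pads are 22 mm wide; open, the fingers measure 114 mm over their backs; the gripper's body (76 mm by 85 mm) begins 54 mm behind the grasp point. The pads swing forward as they close: fully open they stand 13 mm farther back than shut.
Start: joints at [1.109, 0.434, 0.025, 1.573, -0.012, 1.134, -0.075], TCP at [219.447, -585.221, 250.323] pointing down, gripper open.
Joint ranges: [-2.62, 2.62], [-0.44, 2.09], [-1.27, 1.32], [0.08, 2.57], [-1.32, 4.46], [0.12, 2], [-2.74, 2.74]. Speed limits (rad/s): [2.22, 2.22, 3.01, 3.01, 3.14, 3.14, 3.14].

## Interface

Orientations are given as a rotation vector (axis times angle).
In Python, from rig import arm, eyes gives the robot as it stands. The module is installed in compiled form; this text tells all that it offers.
- The arm moves only by the tool play_rows, never from a script. Its argument "deltas" is text: rows parted by semicolons, each of 4 numbers parted by spaces: the shift along the tool's x, y, z in cm, then the turn about the tool's z in degrees. In form: tx ty tz twist; .... A call has 1 to 8 rows; each row shifts and turns the commanded pose from where the row before left it, along the tool's axes as they then stand; what a row does not reach is not made up. A row lasts 1/10 s, in which the tool goes at most 50 mm and 8.59 degrees, less where a joint would pass 70% of its speed; a pose out of reach is approached as far as the arm can. A call with a gripper value outside its range is refused whole. "gripper" is the opening, from -1 (shut) to 1 (fully open), set as the call begins (left out, the last holds). The fingers move at their own pace and stop on an object; the grip force is fixed at half the most. Time passes only in rows, so rows that do not move let the fingers close. It gives the time, the measured TCP pose, the force, the opening and the grip force at its end, in the units of the state.
- arm.read_state(): the state, without advancing time (a new reading comes with each control period).
- eyes.get_image(name): name is "scene" or "top" or "wrist"; returns a dict with "image" (384x512x3 uint8, red, green, blue), "range_z" (384x512 float32, mm along the optical axis (not along the pixel's ray), 0 where there is no reading), "mtx" (3x3 intrinsics, pixels), "k1" (the pictures are not rectified: a ray, as slopes to the right and down, at radius r is drawn at 1 + k1 r^2 times it, then the intrinsics apply), "eye" and "rotation" of the camera in the world. Camera axes: x right, y down, z forward; pixel columns grow to the right and rows downward; lengths in mm; the calibration is good to about 2 mm. A picture is of the moment at which its call begins.
- arm.job_done(): hands the job in; it is judged then, once.
The state is a dict: "t": time; "joints": joint angles; "joint_vel": joint speeds; "joint_torque": joint torques, N m; "eef_pos": TCP position; "orientation": TCP orientation; "ft_force": force on the tool from outside, world axes, zero at the start; "wrist_torque": the same for the moment, N m; "finger_gap": opening from 0.0 (shut) to 1.0 (fully open); "grasp_force": force on a finger pad.
Only numpy, scipy, OpenCV 4.12 (cv2) and the standard library are available. Lean on these libraries where they do the work, as an engineer would, in place of code of your own. Each camera call takes 0.05 s, during which the arm holds its last target. There are 200 camera calls.

## Working session

There is one attempt and no reset: what is moved stays moved. The work goes in short steps, Python scripts to look and compute and a tool call to move; the robot and the scene stay as the last step left them, time stands still between calls to the robot, and variables do not carry over. Pictures are saved under pics/ and viewed, at most 10 in all, crops included, and the job is handed in when it is done.

Besides the shell and the picture viewer there is one more tool, called as name(argument=value, ...) on one line, values as JSON. play_rows: Moves the arm, as the interface text tells. Its arguments: {"type":"object","properties":{"deltas":{"type":"string"},"gripper":{"type":"number"}},"required":["deltas"]}

```bash
mkdir -p pics; cat > h.py <<'E'
import numpy as np, cv2
from rig import arm, eyes
def cloud(d):
    z=d["range_z"]; h,w=z.shape; K=np.array(d["mtx"],float)
    u,v=np.meshgrid(np.arange(w),np.arange(h))
    # k1 model: distorted = (1+k1 r^2) * undistorted
    p=cv2.undistortPoints(np.stack([u,v],-1).reshape(-1,1,2).astype(float),K,np.array([d["k1"],0,0,0.]))[:,0]
    c=np.c_[p,np.ones(len(p))]*z.reshape(-1,1)
    P=c@np.array(d["rotation"]).reshape(3,3).T+np.array(d["eye"])
    P[z.ravel()==0]=np.nan
    return P.reshape(h,w,3)
def grab(n,f):
    d=eyes.get_image(n); cv2.imwrite(f"pics/{f}.png",d["image"][:,:,::-1]); np.savez(f"{f}.npz",P=cloud(d),im=d["image"]); return d
E
python3 - <<'E'
from h import *
for n in("scene","top"):
    d=grab(n,n+"0"); print(n,d["k1"],d["eye"],d["mtx"],d["rotation"])
a=cv2.imread("pics/scene0.png");b=cv2.imread("pics/top0.png")
print(arm.read_state())
E
```

```text
Traceback (most recent call last):
  File "h.py", line 13, in grab
    d=eyes.get_image(n); cv2.imwrite(f"pics/{f}.png",d["image"][:,:,::-1]); np.savez(f"{f}.npz",P=cloud(d),im=d["image"]); return d
                                                                                                  ~~~~~^^^
  File "h.py", line 9, in cloud
    P=c@np.array(d["rotation"]).reshape(3,3).T+np.array(d["eye"])
        ~~~~~~~~~~~~~~~~~~~~~~~~~~~~~~~^^^^^
ValueError: cannot reshape array of size 3 into shape (3,3)
```

Rotation is a rotation vector.

```bash
sed -i 's/np.array(d\["rotation"\]).reshape(3,3).T/cv2.Rodrigues(np.array(d["rotation"],float))[0].T/' h.py
python3 - <<'E'
from h import *
for n in("scene","top"):
    d=grab(n,n+"0"); print(n,d["k1"],d["eye"],d["rotation"])
    P=cloud(d); print(np.nanpercentile(P[...,2],[5,25,50,75,95]))
s=arm.read_state(); print(s["eef_pos"],s["orientation"],s["ft_force"],s["t"])
E
```

```text
scene 0.0029113047734782814 [122.46145178 750.64817221 579.53832735] [-0.81654304  2.43397674 -1.27419229]
[-740.39759639 -254.40291075   -1.667156      8.02143271  185.96142603]
top -0.11303860938739714 [367.27656089 217.14367716 965.21687674] [-2.11855855  2.12036764 -0.2145618 ]
[-7.45075816e+02 -7.37917318e+02 -2.05152679e+00  4.88607388e-01
  4.46530496e+01]
[ 219.28668833 -584.90054756  249.71290602] [-3.09008424e+00 -5.60263072e-01  5.19154773e-04] [-0.20144612 -0.36229816  0.01068926] 0.15
```

View pics/top0.png

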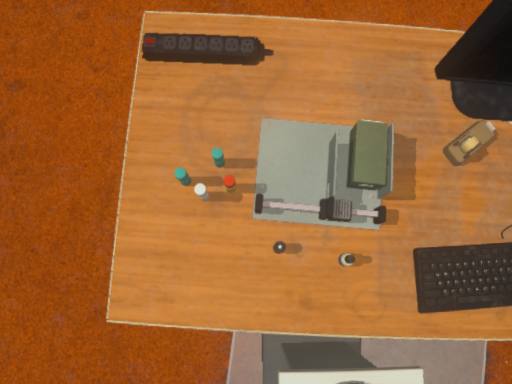

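View pics/scene0.png

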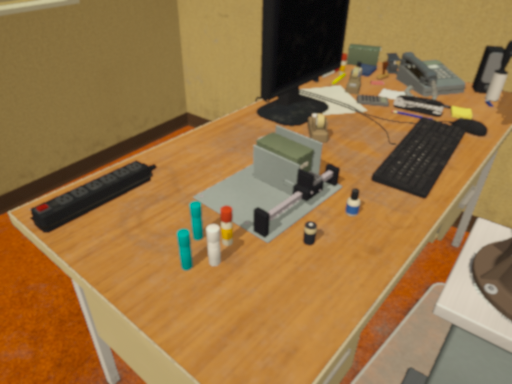

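Top view: the bookend's carriage and ribbed pad are at about (342,209) with the fin at (326,209). The end stop is at (259,203), the right end block at (379,214), the card file at (370,155), the battery at (279,247) and the correction fluid at (347,259). The glue stick is the red/yellow one at (230,182). Its look-alikes are turquoise (218,156) and (182,176), and white (201,190). Things that could be taken for the pad: the pad (342,209), end block (379,214), end stop (259,203). By the description it is the ribbed one at (342,209); I'll check it in a close crop.

```bash
python3 - <<'E'
from h import *
D=np.load("top0.npz");P=D["P"];im=D["im"]
c=cv2.resize(im[180:240,245:395],None,fx=5,fy=5,interpolation=cv2.INTER_CUBIC)
cv2.imwrite("pics/crop1.png",c[:,:,::-1])
# heights map near the jaw
np.set_printoptions(linewidth=250)
print("z",P[194:226:2,318:388:3,2].round(0).astype(int))
for n,(u,v) in dict(pad=(342,209),fin=(326,209),stop=(259,203),blk=(380,214),glue=(230,182),batt=(279,247),corr=(347,259)).items(): print(n,P[v,u].round(1))
# base plate outline: grey, z 2..9
m=(abs(P[...,2]-5)<4)&(im.max(2).astype(int)-im.min(2)<30)&(im.min(2)>70); m[:110]=0;m[240:]=0;m[:,:245]=0;m[:,400:]=0
Q=P[m][:,:2]; print(len(Q),cv2.minAreaRect(Q.astype(np.float32)))
E
```

```text
z [[ 7  3  3 43 62 97  3  5  6  4  1  6  4  4  5  5  6  2  4  4 10 34 59  2]
 [ 3  6  5 48 61 90  8  5  5  4  5  3  6  2  5  5  4  7  4  4 14 32 -1 -1]
 [ 4  3 53 47 86 93  5  4  2  3  6  7  9  7  5  5  4  0  4  5  6  3  1 -2]
 [ 3 51 53 67 86 90 68 72 67 65 64  5  8  7  7  3  5  4  5  5  3  3 -2  0]
 [ 6 48 52 74 85 94 67 65 68 65 68 52  5  6  5  6  3  2  5  5  7  6  0 -2]
 [ 6 53 53 72 88 91 67 68 70 69 66 51  2  2  5  3  3  3  2  1  5  4  0  0]
 [41 50 55 75 86 93 68 66 67 67 68 50  4  5  3  5  3  4  2  7  3 54 56  0]
 [44 52 56 79 89 91 68 67 68 67 65 52  7  4  1  3  6  4  3 17 43 56 54 -1]
 [45 51 55 78 90 88 65 66 68 68 68 43 43 44 47 46 43 45  5 20 43 56 55 -4]
 [ 6 52 54 80 91 90 68 69 70 66 68 42 43 43 44 48 43 44 42 44 44 54 54 -1]
 [ 3 56 53 83 88 68 68 66 66 65 68 37 44 43 46 42 44 44 41 45 43 53 54 -1]
 [ 5 54 55 63 86 69 66 68 68 65 67  5  6  4  5  6  7 34 41 42 43 55 55 -2]
 [ 5 48 51 49 54 57 53 58 63 67 67  6  4  3  5  7  3  6  4 23 46 60 54  0]
 [ 6  3  2  6  7 34 43 43 48 50 49  3  3  6  3  5  4  3  4 22 46 54 53 -1]
 [ 5  5  3  4  6  7  1  7  3  7  3  6  6  4  2  5  4  4  4 23 38 47 -2 -2]
 [-1  3  3  2  4  4  5  2  5  4  5  4  4  5  6  4  5  6  4  7  5 -4  1  0]]
pad [492.9  26.2  68.3]
fin [493.5  59.6  64.7]
stop [507.  201.2  61.5]
blk [483.7 -59.3  53.4]
glue [547.2 261.8  87.3]
batt [415.1 158.9  45.2]
corr [388.5  18.4  62.8]
8076 ((587.2469482421875, 61.618003845214844), (286.8216247558594, 237.8162384033203), 84.60052490234375)
```

View pics/crop1.png

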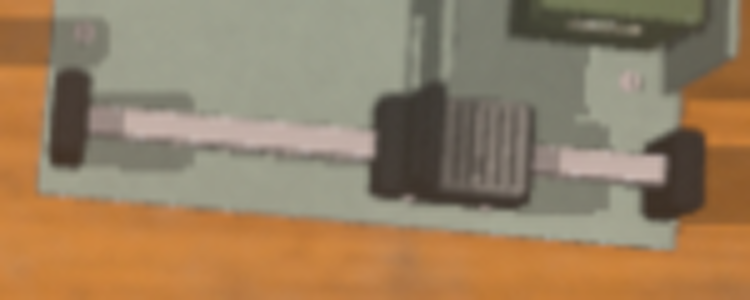

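The crop confirms it: the ribbed grey pad is at crop (487,145), about (342,209) in full-image pixels, with the black fin to its left at crop (430,145). Next I'll fit the pad and fin in bookend axes.

```bash
cat >> h.py <<'E'
def fit(P,im):
    m=(abs(P[...,2]-5)<4)&(im.max(2).astype(int)-im.min(2)<30)&(im.min(2)>70); m[:110]=0;m[240:]=0;m[:,:245]=0;m[:,400:]=0
    return cv2.minAreaRect(P[m][:,:2].astype(np.float32))
def step(s,target,xdir_deg):
    from scipy.spatial.transform import Rotation as R
    r=R.from_rotvec(s["orientation"]); M=r.as_matrix()
    d=M.T@(np.array(target)-s["eef_pos"]); a=np.degrees(np.arctan2(M[1,0],M[0,0]))
    print("tool delta cm",d.round(1)/10,"twist deg",round(-(xdir_deg-a),2),"tilt",M[:,2].round(3))
E
python3 - <<'E'
from h import *
D=np.load("top0.npz");P=D["P"];im=D["im"]
w=P[185:230,300:395].reshape(-1,3); w=w[~np.isnan(w[:,2])]
bar=w[(abs(w[:,2]-44)<3.5)&(w[:,1]<190)]
yw=np.radians(-5.2)
for it in range(1):
    R=np.array([[np.cos(yw),np.sin(yw)],[-np.sin(yw),np.cos(yw)]])
    b=np.c_[w[:,:2]@R.T,w[:,2]]
    pad=b[(b[:,2]>61)&(b[:,2]<74)]; fin=b[(b[:,2]>83)&(b[:,2]<96)&(b[:,0]<510)]
    g=lambda q:(np.percentile(q[:,:2],[3,50,97],axis=0).round(1))
    print("pad",len(pad),g(pad),np.median(pad[:,2])); 
    print("fin",len(fin),g(fin))
A=P[190:216,250:268].reshape(-1,3);A=A[A[:,2]>57];B=P[203:226,370:390].reshape(-1,3);B=B[B[:,2]>48]
ca,cb=np.median(A,0),np.median(B,0);print(ca,cb,"bar dir",np.degrees(np.arctan2(ca[1]-cb[1],ca[0]-cb[0])))
print("A bookend",R@ca[:2],g(np.c_[A[:,:2]@R.T,A[:,2]]))
s=arm.read_state()
step(s,[494,26,200],84.8)
E
```

```text
pad 367 [[470.4 -19.6]
 [490.7  72.3]
 [537.3 104. ]] 67.50656814120202
fin 119 [[470.6  92.7]
 [489.6  98.8]
 [508.1 104. ]]
[510.27388267 201.29519736  63.7685234 ] [485.72596492 -63.28882015  53.85329307] bar dir 84.69931283561392
A bookend [489.92989565 246.71418516] [[473.7 239.8]
 [489.8 247.5]
 [507.4 254.5]]
tool delta cm [ 47.17 -47.55   5.02] twist deg -64.25 tilt [-0.001  0.001 -1.   ]
```

play_rows(deltas="2.6 -2.7 0 0;2.6 -2.7 0 0;2.6 -2.7 0 0;2.6 -2.7 0 0;2.6 -2.7 0 0;2.6 -2.7 0 0;2.6 -2.7 0 0;2.6 -2.7 0 0", gripper=-1)

```text
t: 0.95
eef_pos: [338.6, -308.5, 250.3]
orientation: [3.091, 0.56, -0.0]
ft_force: [0.2, -0.4, 0.8]
finger_gap: 0.002
grasp_force: 0.0
```

play_rows(deltas="2.6 -2.7 0 0;2.6 -2.7 0 0;2.6 -2.7 0 0;2.6 -2.7 0 0;2.6 -2.7 0 0;2.6 -2.7 0 0;2.6 -2.7 0 0;2.6 -2.7 0 0")

```text
t: 1.75
eef_pos: [457.5, -33.3, 250.3]
orientation: [3.091, 0.56, -0.0]
ft_force: [0.4, -0.1, -0.1]
finger_gap: 0.004
grasp_force: 0.0
```

play_rows(deltas="0 0 0 -8.1;0 0 0 -8.1;0 0 0 -8.1;0 0 0 -8.1;0 0 0 -8.1;0 0 0 -8.1;0 0 0 -8.1;0 0 0 -7.6")

```text
t: 2.55
eef_pos: [457.1, -34.7, 250.2]
orientation: [-2.313, -2.126, 0.001]
ft_force: [-0.4, -0.9, 0.5]
finger_gap: -0.002
grasp_force: 0.0
```

```bash
python3 - <<'E'
from h import *
s=arm.read_state(); print(s["t"],s["eef_pos"],s["ft_force"],s["finger_gap"])
step(s,[495,35.3,115],84.7)
grab("wrist","wrist1")
E
```

```text
2.55 [457.10574629 -34.70723211 250.16193358] [-0.43052215 -0.8932019   0.46515488] -0.0019103851059101705
tool delta cm [ 7.3   3.19 13.51] twist deg 0.48 tilt [-0. -0. -1.]
```

View pics/wrist1.png

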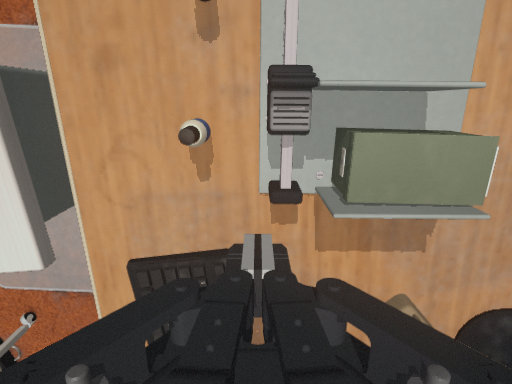

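The wrist view shows the shut fingertips at (258,250), the pad at (290,105) and the fin at (290,78), all clear. I'll move above the pad.

play_rows(deltas="2.4 1.1 0 0.5;2.5 1.1 0 0;2.4 1.0 0 0;0 0 4 0;0 0 4 0;0 0 3.5 0;0 0 1 0;0 0 0 0")

```text
t: 3.4
eef_pos: [495.3, 34.8, 124.4]
orientation: [-2.328, -2.107, 0.004]
ft_force: [0.4, 0.9, -0.0]
finger_gap: 0.002
grasp_force: 0.0
```

```bash
python3 - <<'E'
from h import *
s=arm.read_state(); print(s["t"],s["eef_pos"],s["ft_force"])
step(s,[495,35.3,89],84.7)
grab("wrist","wrist2")
E
```

```text
3.4 [495.30592027  34.83295702 124.40394091] [ 0.42555512  0.93492654 -0.03298876]
tool delta cm [ 0.05 -0.02  3.54] twist deg -0.42 tilt [-0.003 -0.    -1.   ]
```

View pics/wrist2.png

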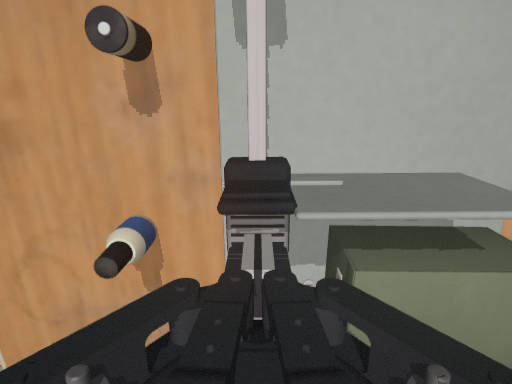

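The fingertips (258,240) are centred over the ribbed pad, just short of the fin's top edge (row 214). Next I'll lower onto the pad in small steps.

play_rows(deltas="0 0 1.5 0;0 0 1.5 0;0 0 0.3 0;0 0 0.3 0;0 0 0 0")

```text
t: 3.95
eef_pos: [496.8, 35.0, 90.3]
orientation: [2.328, 2.108, 0.002]
ft_force: [0.4, 0.6, -0.1]
finger_gap: -0.0
grasp_force: 0.0
```

play_rows(deltas="0 0 0.3 0;0 0 0.2 0;0 0 0.2 0;0 0 0 0")

```text
t: 4.35
eef_pos: [496.9, 35.0, 82.8]
orientation: [2.328, 2.109, 0.002]
ft_force: [-0.2, 0.4, 6.3]
finger_gap: 0.0
grasp_force: 3.1
```

play_rows(deltas="0 0 0.2 0;0 0 0.15 0;0 0 0 0;0 0 0 0")

```text
t: 4.75
eef_pos: [496.9, 35.0, 79.5]
orientation: [2.328, 2.108, 0.002]
ft_force: [-0.0, -0.9, 7.3]
finger_gap: -0.002
grasp_force: 3.8
```

play_rows(deltas="0.4 0 0 0;0.4 0 0 0;0.4 0 0 0;0.4 0 0 0;0 0 0 0")

```text
t: 5.25
eef_pos: [498.5, 51.0, 79.5]
orientation: [2.327, 2.109, 0.001]
ft_force: [0.2, -0.9, 7.0]
finger_gap: -0.002
grasp_force: 3.8
```

play_rows(deltas="0.6 0 0 0;0.6 0 0 0;0.6 0 0 0;0.6 0 0 0;0.6 0 0 0;0.6 0 0 0")

```text
t: 5.85
eef_pos: [501.7, 86.1, 79.3]
orientation: [2.328, 2.107, -0.0]
ft_force: [-1.3, -2.8, 7.4]
finger_gap: -0.001
grasp_force: 3.8
```

```bash
python3 - <<'E'
from h import *
s=arm.read_state(); print(s["t"],s["eef_pos"],s["ft_force"])
grab("wrist","wrist3")
E
```

```text
5.85 [501.71107528  86.05679296  79.33520874] [-1.26314793 -2.82520724  7.37066952]
```

View pics/wrist3.png

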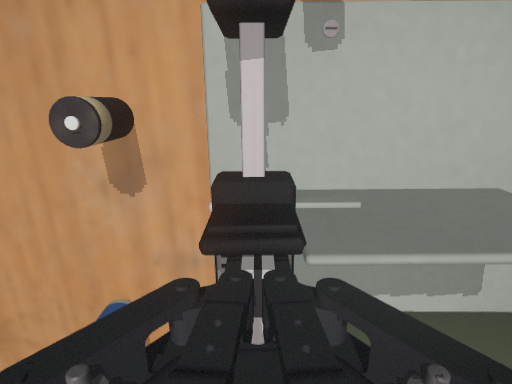

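The jaw is sliding: the fin (255,235) is against the fingertips and the end stop is ahead at (250,15). I'll keep pushing.

play_rows(deltas="0.6 0 0 0;0.6 0 0 0;0.6 0 0 0;0.6 0 0 0;0.6 0 0 0;0.6 0 0 0;0.6 0 0 0")

```text
t: 6.6
eef_pos: [505.6, 127.9, 79.3]
orientation: [2.328, 2.108, -0.001]
ft_force: [-0.8, -3.0, 7.5]
finger_gap: 0.0
grasp_force: 3.8
```

play_rows(deltas="0.5 0 0 0;0.5 0 0 0;0.5 0 0 0")

```text
t: 6.9
eef_pos: [507.0, 142.8, 79.2]
orientation: [2.328, 2.108, -0.001]
ft_force: [-2.0, -3.0, 7.6]
finger_gap: -0.0
grasp_force: 3.8
```

play_rows(deltas="0.4 0 0 0;0.4 0 0 0;0.3 0 0 0")

```text
t: 7.2
eef_pos: [508.1, 153.9, 79.3]
orientation: [2.328, 2.108, -0.001]
ft_force: [-1.3, -2.9, 7.2]
finger_gap: -0.0
grasp_force: 3.8
```

play_rows(deltas="0.3 0 0 0;0.3 0 0 0;0.3 0 0 0")

```text
t: 7.5
eef_pos: [508.8, 161.2, 79.1]
orientation: [2.328, 2.106, -0.004]
ft_force: [-2.2, -14.4, 16.9]
finger_gap: -0.001
grasp_force: 9.2
```

The force jumped to 14 N, so the jaw is at the end stop. I'll hold briefly, then lift straight up.

play_rows(deltas="0 0 0 0;0 0 0 0;0 0 0 0")

```text
t: 7.8
eef_pos: [508.9, 161.0, 79.1]
orientation: [2.328, 2.106, -0.004]
ft_force: [-1.5, -7.1, 9.0]
finger_gap: 0.002
grasp_force: 5.5
```

play_rows(deltas="-0.1 0 -0.5 0;0 0 -1 0;-0.1 0 -2 0;0 0 -3 0;0 0 -4 0;0 0 -4 0;0 0 0 0")

```text
t: 8.5
eef_pos: [510.9, 163.3, 229.4]
orientation: [2.325, 2.108, 0.013]
ft_force: [0.8, -0.3, 0.4]
finger_gap: -0.002
grasp_force: 0.0
```

play_rows(deltas="-4 0 0 0;-4 0 0 0;-4 0 0 0;-4 0 0 0;-4 0 0 0;-4 0 0 0;0 0 0 0")

```text
t: 9.2
eef_pos: [483.8, -83.5, 223.2]
orientation: [2.336, 2.099, -0.004]
ft_force: [-0.5, 1.0, -0.4]
finger_gap: -0.002
grasp_force: 0.0
```

```bash
python3 - <<'E'
from h import *
s=arm.read_state(); print(s["t"],s["eef_pos"],s["ft_force"])
grab("top","top2"); grab("scene","scene2")
D=np.load("top2.npz");P=D["P"]
for n,(u,v) in dict(glue=(230,182),batt=(279,247),corr=(347,259)).items(): print(n,P[v,u].round(1))
a=D["im"][110:270,170:400]; cv2.imwrite("pics/crop2.png",cv2.resize(a,None,fx=3.4,fy=3.4,interpolation=cv2.INTER_CUBIC)[:,:,::-1])
np.set_printoptions(linewidth=250)
print(P[190:220:2,250:300:2,2].round(0))
E
```

```text
9.2 [483.81427366 -83.50844015 223.24603607] [-0.53449382  0.95131704 -0.44019073]
glue [547.3 261.8  86.8]
batt [414.9 159.1  48.8]
corr [388.4  18.8  64.8]
[[-2. -1.  2.  2.  6.  7.  2.  7. 10.  7. 48. 92. 94.  5.  3.  6.  3.  3.  1.  4.  2.  2.  4.  6.  5.]
 [-2. -2. -4.  2.  6.  9.  2.  5.  8.  4. 87. 88. 89.  5.  4.  8.  2.  9.  3.  3.  4.  1.  4.  4.  7.]
 [ 3. -2.  0. 62. 65. 65. 62. 53. nan 73. 87. 93. 50. 70. 67. 72. 70. 67. 66.  3.  7.  5.  5.  2.  3.]
 [-2.  1.  2. 61. 65. 65. 65. 52. 53. 88. 93. 91. 54. 68. 67. 67. 69. 68. 71. 70. 70. 70. 52.  5.  7.]
 [-2.  1.  2. 64. 64. 66. 63. 52. 52. 85. 90. 93. 55. 69. 69. 70. 69. 69. 70. 69. 66. 71. 52.  3.  2.]
 [-2.  1.  4. 63. 63. 66. 64. 55. 53. 85. 92. 90. 53. 69. 73. 68. 68. 71. 72. 67. 70. 68. 52.  8.  5.]
 [-4. -3.  3. 67. 65. 65. 61. 54. 55. 88. 91. 90. 54. 70. 72. 70. 69. 70. 68. 71. 69. 64. 53.  5.  6.]
 [ 1.  1.  4. 66. 64. 67. 62. 54. 54. 86. 89. 90. 66. 70. 68. 71. 67. 70. 73. 71. 67. 69. 52. 43. 47.]
 [-1.  2.  3. 64. 69. 63. 62. 52. 54. 85. 94. 91. 67. 68. 72. 69. 66. 68. 69. 69. 71. 54. 45. 43. 43.]
 [-3. -2.  5. 67. 64. 66. 52. 54. 53. 87. 91. 90. 66. 67. 71. 68. 68. 68. 70. 69. 68. 55. 44. 45. 43.]
 [-0. -3.  3. 49. 55. 53. 50. 55. 54. 73. 90. 90. 71. 71. 71. 71. 69. 68. 70. 72. 69. 53.  9.  6.  2.]
 [-0. -4.  6. 20. 19. 22. 45. 51. 53. 51. 66. 51. 53. 61. 65. 64. 65. 68. 69. 70. 66. 54.  5.  4.  5.]
 [-1.  1.  1.  7.  7.  1.  6.  7. 29. 47. 44. 45. 41. 48. 51. 51. 53. 53. 50. 52. 53. 52.  5.  4.  7.]
 [ 1.  1.  5.  4.  8.  6.  3.  3.  8.  7.  3.  7.  6.  7.  5.  5.  3. 36. 35. 26. 30.  3.  4.  2.  4.]
 [-1. -1.  3.  5.  3.  6.  4.  4.  7.  4.  2.  4.  5.  4.  5.  5.  5.  3.  5.  5.  4.  5.  6.  5.  3.]]
```

View pics/crop2.png

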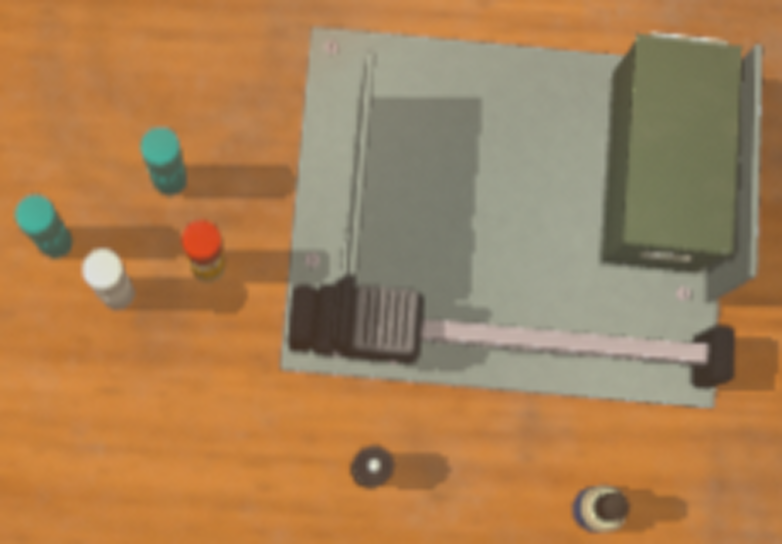

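The jaw's carriage (crop (385,320)) is against the end stop (305,318). The pad is up at about 69 mm, and the box and the small things haven't moved. The arm is clear, so I'm handing the job in.

```bash
python3 -c "
from rig import arm
print(arm.job_done())"
```

```text
the job is handed in; nothing more can be done
None
```

The jaw is against its end stop with the release pad sprung up, the card file box and small things look unmoved in the last camera check, and the job was handed in at about 9 s; no verdict was returned.

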